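Put the document camera into its transport state

ROBOT

A 6-joint arm with a two-finger parallel gripper is mounted at the origin on a cart in front of the work surface, level with it; the furniture and walls round the work are solid. World frame = base frame: x ahead of the robot, y to its left, z up, the work surface at z = 0. Lengths are in m, angles in rad, forces in N, time in s.
With the tool pointing down it reaches from about 0.375 to 0.9 m from the base axis. Payload 3.1 kg.
Tool frame: the origin (TCP) lies midway between the tips of the shut fingers; the grasp point (between the pads) lies robot.grip_depth behind it (robot.grip_depth is the distance from the TCP to the grasp point, in m); z points along the fingers, y is the line along which they close (so a half turn about z gives the same grasp; the last joint's range is limited). The gripper opens to 87 mm and grips with 3 to 60 N. Pads are 19 mm wide; open, the fingers measure 117 mm over their backs; the gripper's body (75 mm by 190 mm) begins 51 mm behind the grasp point.
Start: joints at [-1.464, 0.527, 1.433, -0, 1.181, -0.178], TCP at [0.176, -0.6, 0.223] pointing down, gripper open.
Joint ranges: [-3.08, 3.08], [-0.75, 2.2], [0.22, 2.44], [-1.43, 4.57], [0, 2.65], [-2.85, 2.85]. Speed limits (rad/s): [2.79, 2.79, 3.14, 3.14, 3.14, 3.14].

INTERFACE

Orientations are given as a unit quaternion [x, y, z, w].
In Python, from rig import robot, camrig, order gives the robot as it stands (robot), with the cameras (camrig) and the job (order).
- The arm moves only by the tool move_tool, called as a command line: name --argument value ..., lists and objects as JSON in quotes. Schema: {"type":"object","properties":{"segments":{"type":"array","items":{"type":"object","properties":{"trans":{"type":"array","items":{"type":"number"},"minItems":3,"maxItems":3},"rz":{"type":"number"}},"additionalProperties":false},"minItems":1,"maxItems":20},"finger_gap":{"type":"number"},"squeeze":{"type":"number"},"only":{"type":"string"},"quiet":{"type":"boolean"},"lines":{"type":"string"}},"required":["segments"],"additionalProperties":false}. segments is a list of rows, 1 to 20 of them, each an object with the fields trans (a list: dx, dy, dz in shares of 0.2 m (1.0 is 0.2 m)), rz (a turn about the tool's z in shares of pi rad (1.0 is pi rad)); a field left out counts as zero; each row shifts and turns the commanded pose from where the row before left it, along the tool's axes as they then stand; what a row does not reach is not made up. A row lasts 1/12 s, in which the tool goes at most 0.0417 m and 0.125 rad, less where a joint would pass 70% of its speed; a pose out of reach is approached as far as the arm can. finger_gap is the finger opening in m, set as the call begins (left out keeps the last). The fingers move at their own pace and stop on an object; squeeze is the grip in N (left out, the last holds). Time passes only in rows, so rows that do not move let the fingers close. The tool returns the time, the measured TCP pose, the force, the opening and the grip force at its end. only (a regular expression) keeps the lines of the reply that match it, lines (a string "A,B") keeps lines A to B, and quiet returns only ok. No shift or turn number may pass 1 either way. Input that does not fit is refused with a message, and nothing moves.
- robot.get_obs(): the state, without advancing time (a new reading comes with each control period).
- camrig.camera(name): name is "side" or "top" or "wrist"; returns a dict with "img" (480x640x3 uint8, red, green, blue), "fx", "fy", "cx", "cy" (pixels), "k1" (the pictures are not rectified: a ray, as slopes to the right and down, at radius r is drawn at 1 + k1 r^2 times it, then the intrinsics apply), "xyz" and "attitude" of the camera in the world. Camera axes: x right, y down, z forward; pixel columns grow to the right and rows downward; lengths in m; the calibration is good to about 2 mm. A picture is of the moment at which its call begins. There is no depth.
- order.hand_in(): hands the job in; it is judged then, once.
The state is a dict: "time": time; "q": joint angles; "joint_velocities": joint speeds; "joint_torque": joint torques, N m; "position": TCP position; "tool_rot": TCP orientation; "ft_force": force on the tool from outside, world axes, zero at the start; "moment": the same for the moment, N m; "grip_width": finger opening in m; "grip_force": force on a finger pad.
Only numpy, scipy, OpenCV 4.12 (cv2) and the standard library are available. Lean on these libraries where they do the work, as an engineer would, in place of code of your own. Each camera call takes 0.05 s, during which the arm holds its last target. There are 200 camera calls.

TASK

Get the document camera ready to be carried: push its telescopic column fully home, the innermost tube (the one that carries the camera head) first, then slide the orange transport lock away from the front edge to its end stop, so that its fork closes over the round flange of the head. Let go of it and leave the other things on the desk where they are.

Things in the scene. Friction and masses are not known exactly. Their poses are not given: they have to be found in the camera images.
- stand: Base of the document camera: grey box 250 x 116 mm, top 26 mm above the desk, heavy, does not shift or tip. Origin: centre of its underside, on the desk (z about -0.003). Its x axis points from the front edge (lock side) to the column at x = +85 mm, y across, z up. The column's fixed outer tube ends 68 mm above the desk. Round rest for the head at x = +15 mm. Green dot = open, red dot = locked.
- tube_middle (a joint): How far the middle tube (34 mm aluminium, black collar 44 mm wide, 10 mm high at its top) is pushed into the outer tube: 0 m = drawn out, 0.050 = fully home. Stays where it is left. About 10 N of push on the head moves it, more than the inner tube needs, so a push on the head takes the inner tube home first.
- tube_inner (a joint): How far the inner tube (24 mm aluminium), which carries the camera head, is pushed into the middle tube: 0 m = drawn out, 0.050 = fully home. Stays where it is left. About 3 N of push on the head moves it.
- head_pad (a point): Centre of the upper face of the round black pad (34 mm wide) on the flat top of the camera head, a grey arm 122 x 46 x 24 mm that reaches forward from the column; axes as the stand's. 35 mm in front of the column axis; the highest point: 205 mm above the desk when all is drawn out, 105 mm when all is home. Moves only up and down; may be pressed with up to 25 N.
- head_flange (a point): Centre of the underside of the aluminium flange (60 mm wide, 6 mm thick) at the foot of the black lens barrel (34 mm wide) under the arm, 70 mm in front of the column axis. Fully home it is 30.5 mm above the desk and the lock's fork passes 2.5 mm above it; a higher head stands in the fork's way, and a closed fork keeps the head from coming down.
- transport_lock (a joint): Travel of the orange lock along the stand's +x (away from the front edge, towards the column): 0 m = open, 0.040 = at its end stop, locked. Needs about 4 N; stays where it is left.
- lock_grip (a point): Middle of the lock's upright orange grip, 16 mm thick along the stand's x, 40 mm wide along its y (cap 20 x 42 mm), from 33 mm to 62 mm above the desk; this point is 48 mm above it. Free on both y sides and in front; 25 mm behind it (+x) stands the fork's bridge, top 45 mm above the desk. Moves with the lock; open, it lies at x = -100 mm of the stand.
- fork_tip (a point): Midway between the tips of the lock's two prongs (each 9 x 6 mm, 44 mm apart between centres), 42 mm above the desk, 78 mm from the grip along +x.
- mouse: Black mouse, 124 x 76 x 48 mm, origin under its centre; a bystander.
- mug: White mug, 95 mm high, on a cork coaster; a bystander. Origin at its underside.
- memo_pad: Yellow block of notes, 76 x 76 x 17 mm, origin under its centre; a bystander.
- pen_black: Black pen, 138 mm long; a bystander.
- phone: Dark phone lying flat, 147 x 72 x 8 mm; a bystander.

How it is judged:
On the way, in this order (a step that is already met when the one before it is completed fails the run):
1. the inner tube is home in the middle tube while the middle tube still stands out (value of joint tube_inner above 0.046 m and value of joint tube_middle below 0.038 m), for 0.05 s.
2. the middle tube is home too: the head sits on its rest, with the lock still open (value of joint each of tube_inner, tube_middle above 0.047 m and value of joint transport_lock below 0.03 m), for 0.1 s.
3. the transport lock is at its end stop (value of joint transport_lock above 0.037 m), for 0.2 s.
At the end, for the whole second after the job is handed in: Both tubes are within 3 mm of fully home, and the transport lock is within 3 mm of its end stop with its fork over the flange, at rest (value of joint each of tube_inner, tube_middle above 0.047 m and value of joint transport_lock above 0.037 m and velocity of joint transport_lock below 0.01 m/s); the robot touches nothing.
It fails at once if a bystander (mouse, mug, memo pad, pen or phone) is shifted by more than 30 mm (distance of any of mouse, mug, memo_pad, pen_black, phone from where it was at the start of the episode above 0.03 m).
It also fails if it takes over 40 s, if anything falls off the work surface, if the arm or the gripper's body presses on something with over 40 N, if the wrist force passes 120 N, or if a joint passes its speed limit or range.

## Working session

There is one attempt and no reset: what is moved stays moved. The work goes in short steps, Python scripts to look and compute and a tool call to move; the robot and the scene stay as the last step left them, time stands still between calls to the robot, and variables do not carry over. Pictures are saved under pics/ and viewed, at most 10 in all, crops included, and the job is handed in when it is done.

```bash
ls; mkdir -p pics; python3 - <<'E'
from rig import robot, camrig, order
import cv2
for n in("top","side"):
    c=camrig.camera(n); cv2.imwrite(f"pics/{n}0.png",c["img"][:,:,::-1]); print({k:v for k,v in c.items() if k!="img"})
o=robot.get_obs(); print(o["time"],o["position"],o["tool_rot"],o["ft_force"],robot.grip_depth)
E
```

```text
pics
rig.py
{'fx': 544.0078140836649, 'fy': 544.0078140836649, 'cx': 309.4515046444863, 'cy': 243.1567879335484, 'k1': 0.05140096950567771, 'xyz': array([0.38123015, 0.06058515, 1.23344593]), 'attitude': array([-0.70270226,  0.70684038, -0.06004617,  0.05459549])}
{'fx': 458.4248667576695, 'fy': 458.4248667576695, 'cx': 322.9935089080135, 'cy': 238.17297444209706, 'k1': 0.022249472593471084, 'xyz': array([0.18404179, 0.79367874, 1.05056899]), 'attitude': array([-0.23776663,  0.90191301, -0.34985063,  0.08731829])}
0.1 [ 0.17613075 -0.59899707  0.22167379] [ 9.89809298e-01  1.42396130e-01  2.93106582e-05 -9.45646427e-04] [-0.47968768  0.05782498 -0.14250775] 0.0187
```

View pics/top0.png

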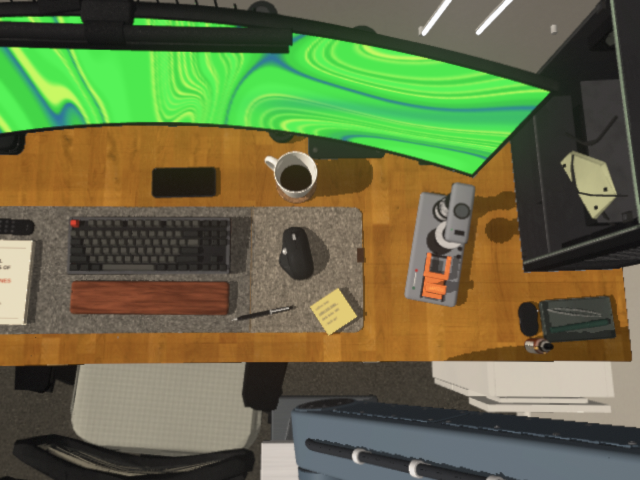

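View pics/side0.png

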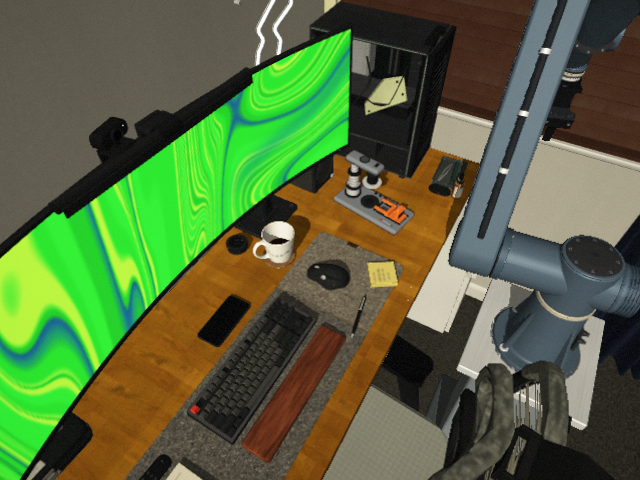

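The top view shows the stand at about (437,250): the column is at the upper end, the orange lock at (437,275) and the pad near (460,210). In the side view the stand is at about (375,190).

```bash
cat > h.py <<'E'
import numpy as np, cv2
from scipy.spatial.transform import Rotation as R
def ray(c,u,v):
    p=np.array([(u-c["cx"])/c["fx"],(v-c["cy"])/c["fy"]]); s=p.copy()
    for _ in range(20): s=p/(1+c["k1"]*(s@s))
    return R.from_quat(c["attitude"]).apply([*s,1])
def at_z(c,u,v,z):
    d=ray(c,u,v); return c["xyz"]+d*(z-c["xyz"][2])/d[2]
def proj(c,P):
    q=R.from_quat(c["attitude"]).inv().apply(np.atleast_2d(P)-c["xyz"]); s=q[:,:2]/q[:,2:]
    s=s*(1+c["k1"]*(s**2).sum(1,keepdims=True)); return s*c["fx"]+[c["cx"],c["cy"]]
E
python3 - <<'E'
import cv2,numpy as np
a=cv2.imread("pics/top0.png")[170:320,390:490]; b=cv2.imread("pics/side0.png")[140:240,320:420]
a=cv2.resize(a,None,fx=4,fy=4,interpolation=cv2.INTER_CUBIC)
b=cv2.resize(b,None,fx=4,fy=4,interpolation=cv2.INTER_CUBIC)
o=np.zeros((600,800,3),np.uint8);o[:,:400]=a;o[:400,400:]=b
cv2.imwrite("pics/crop.png",o)
E
```

```text
(no output)
```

View pics/crop.png

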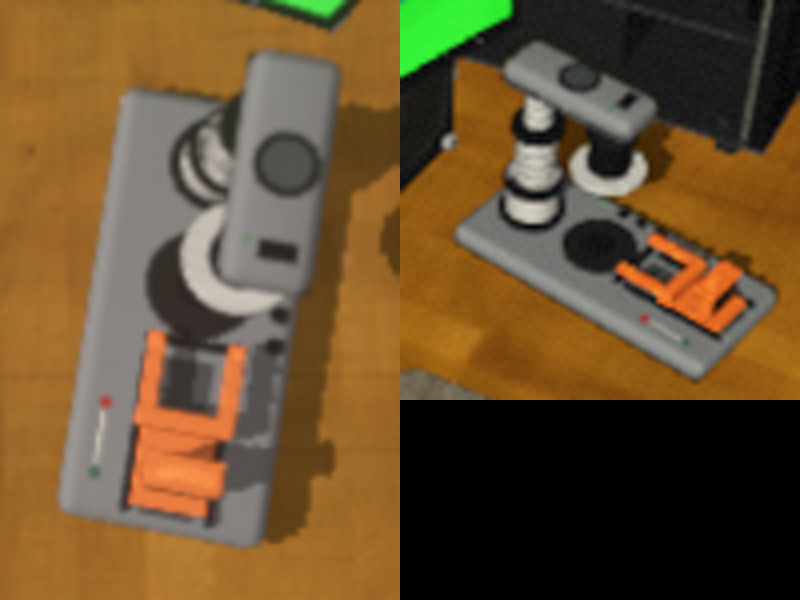

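The enlarged crop gives these points. Top view: stand corners (122,92), (60,510), (262,547), pad (287,163). Side view: pad (580,77), corners (457,234), (700,380), (777,293).

```bash
python3 - <<'E'
from h import *; from rig import robot, camrig, order
from scipy.optimize import least_squares
T=camrig.camera("top");S=camrig.camera("side")
t=lambda u,v:(T,390+u/4-.4,170+v/4-.4); s=lambda u,v:(S,320+(u-400)/4-.4,140+v/4-.4)
# stand-frame points
obs=[((.050,0,.205),t(287,163)),((.050,0,.205),s(580,77)),
((.125,.058,.026),t(119,89)),((-.125,.058,.026),t(57,512)),((-.125,-.058,.026),t(266,549)),
((.125,.058,.026),s(454,236)),((-.125,.058,.026),s(702,382)),((-.125,-.058,.026),s(779,291)),
((-.100,0,.062),t(182,474)),((-.022,.022,.045),t(155,335)),((-.022,-.022,.045),t(237,350))]
def res(p):
    P=np.array([o[0] for o in obs]); W=R.from_euler('z',p[2]).apply(P)+[p[0],p[1],-.003]
    return np.concatenate([proj(o[1][0],w)[0]-o[1][1:] for o,w in zip(obs,W)])
r=least_squares(res,[.4,-.25,-.2],loss='soft_l1');print(r.x);print(res(r.x).reshape(-1,2).round(1))
for n,P in dict(pad=(.05,0,.205),grip=(-.1,0,.048),col=(.085,0,.1),front=(-.125,0,0)).items(): print(n,R.from_euler('z',r.x[2]).apply(P)+[r.x[0],r.x[1],-.003])
print(at_z(*t(287,163),.202))
o=robot.get_obs();print(R.from_quat(o["tool_rot"]).as_matrix().round(3))
E
```

```text
[ 0.56760687 -0.23620748 -0.17339583]
[[ 1.1 -2. ]
 [-0.4 -5.6]
 [-0.5 -1.6]
 [-0.1  0.7]
 [-0.2  0.4]
 [-1.7 -2. ]
 [-0.1 -3.2]
 [ 0.6 -0.8]
 [-0.1  2.2]
 [-0.5  1.1]
 [-1.2  0.6]]
pad [ 0.6168571 -0.2448339  0.202    ]
grip [ 0.46910641 -0.21895466  0.045     ]
col [ 0.65133226 -0.25087238  0.097     ]
front [ 0.4444813  -0.21464145 -0.003     ]
[ 0.61292288 -0.24248771  0.202     ]
[[ 0.959  0.282 -0.   ]
 [ 0.282 -0.959  0.001]
 [ 0.    -0.001 -1.   ]]
```

```bash
python3 - <<'E'
from h import *; from rig import robot, camrig, order
from scipy.optimize import least_squares
T=camrig.camera("top");S=camrig.camera("side")
t=lambda u,v:(T,390+u/4-.4,170+v/4-.4); s=lambda u,v:(S,320+(u-400)/4-.4,140+v/4-.4)
def tri(*os):
    r=least_squares(lambda X:np.concatenate([proj(c,X)[0]-(u,v) for c,u,v in os]),[.6,-.24,.1]); return r.x.round(4),r.fun.round(1)
print("pad",tri(t(287,163),s(580,77)))
print("cornTL",tri(t(119,89),s(454,236)));print("BL",tri(t(57,512),s(702,382)));print("BR",tri(t(266,549),s(779,291)))
obs=[((.125,.058,.026),t(119,89)),((-.125,.058,.026),t(57,512)),((-.125,-.058,.026),t(266,549)),
((.125,.058,.026),s(454,236)),((-.125,.058,.026),s(702,382)),((-.125,-.058,.026),s(779,291)),((-.022,.022,.045),t(155,335)),((-.022,-.022,.045),t(237,350)),((.05,0,.105),t(287,163)),((.05,0,.105),s(580,77))]
def res(p):
    P=np.array([o[0] for o in obs]);P[-2:,2]=p[3]; W=R.from_euler('z',p[2]).apply(P)+[p[0],p[1],-.003]
    return np.concatenate([proj(o[1][0],w)[0]-o[1][1:] for o,w in zip(obs,W)])
r=least_squares(res,[.4,-.25,-.2,.2]);print(r.x);print(res(r.x).reshape(-1,2).round(1))
for n,P in dict(pad=(.05,0,.205),grip=(-.1,0,.048)).items(): print(n,R.from_euler('z',r.x[2]).apply(P)+[r.x[0],r.x[1],-.003])
E
```

```text
pad (array([ 0.6176, -0.2497,  0.1781]), array([ 0.1,  0.3, -0.5, -0.1]))
cornTL (array([ 0.6985, -0.2041,  0.013 ]), array([ 0.2,  0.5, -0.7, -0.2]))
BL (array([ 0.456 , -0.1614,  0.0049]), array([ 0.1,  0.5, -0.7, -0.1]))
BR (array([ 0.4358, -0.2737,  0.0171]), array([-0. , -0.1,  0.2,  0. ]))
[ 0.56712097 -0.23689147 -0.1792716   0.18663928]
[[ 0.2 -1.5]
 [-0.1  0.7]
 [-0.2  0.7]
 [-1.4 -2.3]
 [-0.1 -3.2]
 [ 0.8 -0.7]
 [-0.2  1.2]
 [-0.9  0.9]
 [-1.   0.4]
 [-0.5 -0.8]]
pad [ 0.61631967 -0.24580712  0.202     ]
grip [ 0.46872359 -0.21906018  0.045     ]
```

```bash
python3 - <<'E'
from h import *; from rig import robot, camrig, order
from scipy.optimize import least_squares
T=camrig.camera("top");S=camrig.camera("side")
def tri(a,b):
    r=least_squares(lambda X:np.r_[proj(T,X)[0]-a,proj(S,X)[0]-b],[.6,-.24,.1]); return r.x.round(3),r.fun.round(1)
print(tri((473,173),(349,148)),tri((551,92),(351,30)))
# case near corner
print([at_z(T,523,270,z).round(3) for z in(0,.2,.4)])
M=R.from_quat(robot.get_obs()["tool_rot"]).as_matrix()
p=np.array([.616,-.2455,.25])
print("to above pad, tool axes",M.T@(p-robot.get_obs()["position"]), robot.get_obs()["q"])
E
```

```text
(array([ 0.693, -0.278,  0.174]), array([ 0.5,  1.5, -2.4, -0.7])) (array([ 0.697, -0.269,  0.542]), array([ 0.1,  0.4, -0.7, -0.2]))
[array([ 0.519, -0.434,  0.   ]), array([ 0.497, -0.353,  0.2  ]), array([ 0.474, -0.273,  0.4  ])]
to above pad, tool axes [ 0.52175367 -0.21570824 -0.02750553] [-1.46350050e+00  5.27680521e-01  1.43282160e+00  2.41203362e-05
  1.18137020e+00 -1.78519158e-01]
```

Units first: shifts go in shares of 0.2 m and turns go in shares of pi rad. So -0.028 m / 0.2 = -0.14, 0.0148 m / 0.2 = 0.074, 0.1165 rad / 3.1416 = 0.0371.

move_tool --segments '[{"trans": [0,0,-0.06],"rz": 0.0371},{"trans": [0,0,-0.06],"rz": 0.0371},{"trans": [0,0,-0.06],"rz": 0.0371},{"trans": [0,0,-0.06],"rz": 0.0371},{"trans": [0.074,-0.14,0]},{"trans": [0.074,-0.14,0]},{"trans": [0.074,-0.14,0]},{"trans": [0.074,-0.14,0]},{"trans": [0.074,-0.14,0]},{"trans": [0.074,-0.14,0]},{"trans": [0.074,-0.14,0]},{"trans": [0.074,-0.14,0]},{"trans": [0.074,-0.14,0]},{"trans": [0.074,-0.14,0]},{"trans": [0.074,-0.14,0]},{"trans": [0.074,-0.14,0]},{"trans": [0.074,-0.14,0]},{"trans": [0.074,-0.14,0]},{}]' --finger_gap 0 --squeeze 10

```text
time: 1.98
position: [0.4528, -0.2467, 0.2708]
tool_rot: [0.996, -0.087, 0.001, -0.001]
ft_force: [-0.2, -0.4, -0.1]
grip_width: 0.0006
grip_force: 0.0
```

```bash
cat > d.py <<'E'
import sys
from h import *; from rig import robot, camrig, order
o=robot.get_obs();M=R.from_quat(o["tool_rot"]).as_matrix()
print(o["time"],o["position"].round(4),o["q"].round(2),M[:,0].round(3),o["grip_width"],o["ft_force"].round(1))
print("delta",(M.T@(np.array(eval(sys.argv[1]))-o["position"])).round(4))
E
python3 d.py '[.616,-.2455,.24]'
```

```text
1.9833 [ 0.4528 -0.2467  0.2708] [-0.72  0.32  1.64  0.    1.18  1.03] [ 0.985 -0.174  0.001] 0.0006416079809152685 [-0.2 -0.4 -0.1]
delta [ 0.1605 -0.0296  0.031 ]
```

In the tool's units: 0.0268 m / 0.2 = 0.134, 0.01 m / 0.2 = 0.05.

move_tool --segments '[{"trans": [0.134,-0.025,0]},{"trans": [0.134,-0.025,0]},{"trans": [0.134,-0.025,0]},{"trans": [0.134,-0.025,0]},{"trans": [0.134,-0.025,0.05]},{"trans": [0.134,-0.025,0.05]},{},{}]'

```text
time: 2.65
position: [0.6139, -0.2504, 0.249]
tool_rot: [0.996, -0.089, -0.001, -0.0]
ft_force: [-0.7, -0.3, 0.1]
grip_width: 0.0006
grip_force: 0.0
```

```bash
python3 d.py '[.616,-.2455,.21]'
python3 - <<'E'
from h import *; from rig import robot, camrig, order
w=camrig.camera("wrist")["img"];s=camrig.camera("side")["img"]
o=np.zeros((600,800,3),np.uint8);o[:360,:480]=cv2.resize(w,(480,360));o[:600,480:]=cv2.resize(s[100:250,320:400],(320,600))
cv2.imwrite("pics/p2.png",o[:,:,::-1])
E
```

```text
2.65 [ 0.6139 -0.2504  0.249 ] [-0.56  0.56  1.3  -0.    1.29  1.19] [ 0.984 -0.178 -0.002] 0.000641654580436681 [-0.7 -0.3  0.1]
delta [ 0.0012 -0.0052  0.039 ]
```

View pics/p2.png

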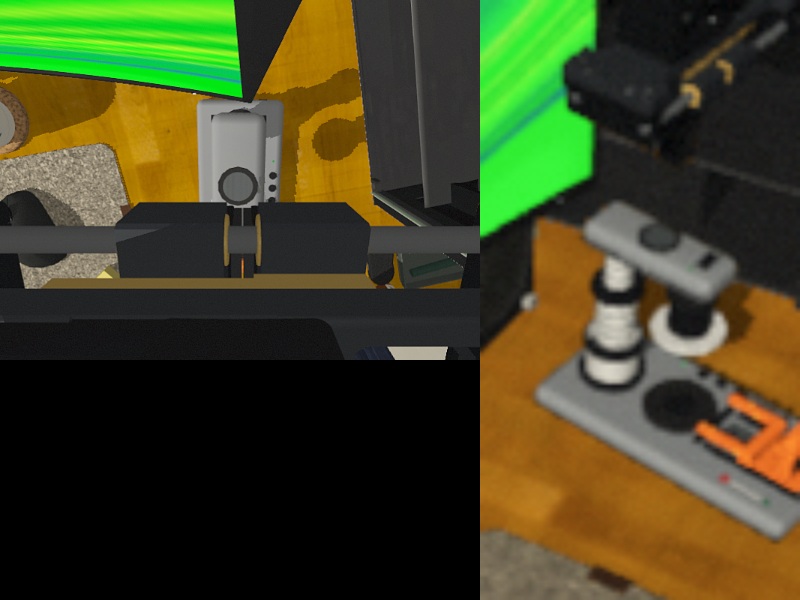

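The wrist view has the pad at (238,187), about 5 mm to +y of the fingers' line. That agrees with the computed delta. In the side view the column is partly drawn out. Now I press down.

In the tool's units: 0.018 m / 0.2 = 0.09, 0.006 m / 0.2 = 0.03.

move_tool --segments '[{"trans": [0.003,-0.013,0.09]},{"trans": [0.003,-0.013,0.09]},{"trans": [0,0,0.03]},{"trans": [0,0,0.03]},{"trans": [0,0,0.03]},{"trans": [0,0,0.03]},{"trans": [0,0,0.03]}]'

```text
time: 3.33
position: [0.6162, -0.246, 0.185]
tool_rot: [0.996, -0.09, 0.001, 0.0]
ft_force: [0.1, 0.5, -0.2]
grip_width: 0.0006
grip_force: 0.0
```

```bash
python3 d.py '[.616,-.2455,.102]'
```

```text
3.3333 [ 0.6162 -0.246   0.185 ] [-0.55  0.62  1.37 -0.    1.15  1.2 ] [ 0.984 -0.179  0.001] 0.0005691013579119554 [ 0.1  0.5 -0.2]
delta [-0.0005 -0.0005  0.083 ]
```

In the tool's units: 0.005 m / 0.2 = 0.025.

move_tool --segments '[{"trans": [0,0,0.025]},{"trans": [0,0,0.025]},{"trans": [0,0,0.025]},{"trans": [0,0,0.025]},{"trans": [0,0,0.025]},{"trans": [0,0,0.025]}]'

```text
time: 3.83
position: [0.6161, -0.2458, 0.1544]
tool_rot: [0.996, -0.09, 0.0, 0.0]
ft_force: [-1.4, -0.7, 2.5]
grip_width: 0.0007
grip_force: 1.5
```

move_tool --segments '[{"trans": [0,0,0.02]},{"trans": [0,0,0.02]},{"trans": [0,0,0.02]},{"trans": [0,0,0.02]},{"trans": [0,0,0.02]}]'

```text
time: 4.25
position: [0.6161, -0.2457, 0.1358]
tool_rot: [0.996, -0.09, 0.0, 0.0]
ft_force: [-3.9, 1.1, 10.9]
grip_width: 0.0003
grip_force: 5.3
```

move_tool --segments '[{"trans": [0,0,0.02]},{"trans": [0,0,0.02]},{"trans": [0,0,0.02]},{"trans": [0,0,0.02]},{}]'

```text
time: 4.67
position: [0.6161, -0.2457, 0.1192]
tool_rot: [0.996, -0.09, 0.0, 0.0]
ft_force: [-3.0, -0.8, 6.1]
grip_width: 0.0008
grip_force: 2.7
```

```bash
python3 d.py '[.616,-.2455,.102]'
```

```text
4.6667 [ 0.6161 -0.2457  0.1192] [-0.55  0.7   1.42 -0.    1.03  1.2 ] [ 0.984 -0.179  0.001] 0.0008338309490717889 [-3.  -0.8  6.1]
delta [-0.0002 -0.0002  0.0172]
```

In the tool's units: 0.004 m / 0.2 = 0.02, 0.003 m / 0.2 = 0.015.

move_tool --segments '[{"trans": [0,0,0.02]},{"trans": [0,0,0.02]},{"trans": [0,0,0.02]},{"trans": [0,0,0.015]},{"trans": [0,0,0.01]},{},{}]'

```text
time: 5.25
position: [0.6161, -0.2457, 0.1025]
tool_rot: [0.996, -0.09, 0.0, 0.0]
ft_force: [-3.1, -0.2, 7.4]
grip_width: 0.0007
grip_force: 3.8
```

move_tool --segments '[{"trans": [0,0,0.005]},{"trans": [0,0,0.005]},{},{}]'

```text
time: 5.58
position: [0.6161, -0.2458, 0.1018]
tool_rot: [0.996, -0.09, 0.0, 0.0]
ft_force: [-4.0, 0.9, 15.0]
grip_width: 0.0002
grip_force: 6.8
```

In the tool's units: 0.0005 m / 0.2 = 0.0025.

move_tool --segments '[{"trans": [0,0,0.0025]},{},{}]'

```text
time: 5.83
position: [0.6161, -0.2458, 0.1018]
tool_rot: [0.996, -0.09, 0.0, 0.0]
ft_force: [-5.0, 1.5, 15.7]
grip_width: 0.0007
grip_force: 7.9
```

move_tool --segments '[{"trans": [0,0,-0.15]},{"trans": [0,0,-0.15]},{}]'

```text
time: 6.08
position: [0.6197, -0.2472, 0.1646]
tool_rot: [0.996, -0.09, 0.005, 0.002]
ft_force: [1.0, -1.1, 1.6]
grip_width: 0.0005
grip_force: 0.0
```

```bash
python3 d.py '[.4345,-.2125,.16]'
python3 - <<'E'
from h import *; from rig import robot, camrig, order
s=camrig.camera("side")["img"]
cv2.imwrite("pics/p3.png",cv2.resize(s[130:240,310:430],(720,600)[0:1]+(600,) if 0 else (648,594))[:,:,::-1])
E
```

```text
6.0833 [ 0.6197 -0.2472  0.1646] [-0.55  0.64  1.38  0.    1.1   1.2 ] [ 0.984 -0.179  0.011] 0.0005124832316190792 [ 1.  -1.1  1.6]
delta [-0.1885 -0.0009  0.0025]
```

View pics/p3.png

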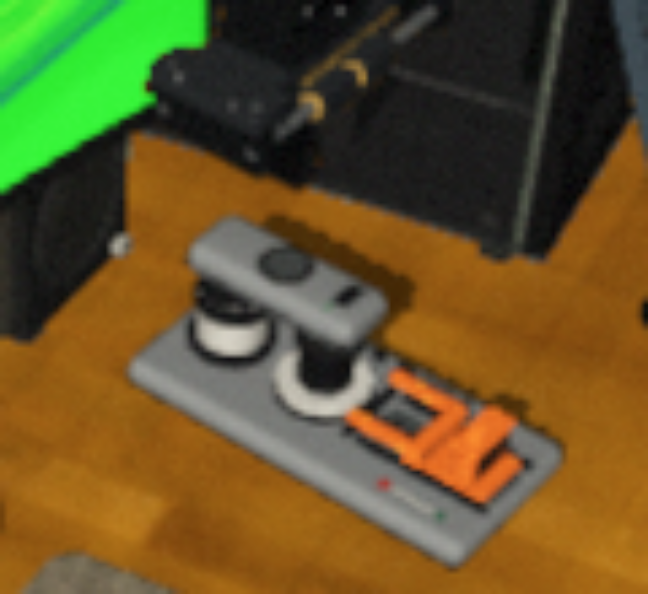

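The side view shows the column fully home: the head is down, the flange is on its rest and the lock is still open. Next I go in front of the grip.

In the tool's units: -0.0318 m / 0.2 = -0.159.

move_tool --segments '[{"trans": [-0.159,0,0]},{"trans": [-0.159,0,0]},{"trans": [-0.159,0,0]},{"trans": [-0.159,0,0]},{"trans": [-0.159,0,0]},{"trans": [-0.159,0,0]},{},{}]'

```text
time: 6.8
position: [0.4262, -0.2099, 0.158]
tool_rot: [0.996, -0.091, -0.001, -0.001]
ft_force: [1.5, 0.1, -0.1]
grip_width: 0.0001
grip_force: 0.0
```

```bash
python3 d.py '[.4335,-.2123,.042]'; python3 - <<'E'
from h import *; from rig import robot, camrig, order
w=camrig.camera("wrist")["img"]; cv2.imwrite("pics/p4.png",w[:,:,::-1])
E
```

```text
6.8 [ 0.4262 -0.2099  0.158 ] [-0.69  0.43  1.86  0.    0.85  1.06] [ 0.984 -0.181 -0.003] 8.492411839497444e-05 [ 1.5  0.1 -0.1]
delta [0.008  0.0013 0.116 ]
```

View pics/p4.png

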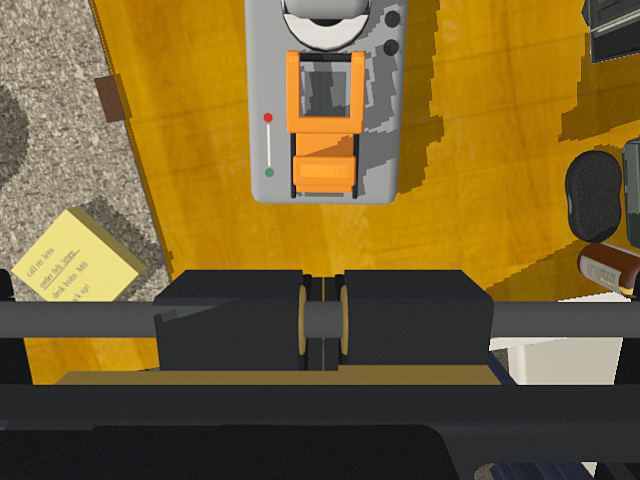

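The grip at (325,170) lines up with the fingers at x ≈ 324, and the space in front is clear.

In the tool's units: 0.029 m / 0.2 = 0.145, 0.006 m / 0.2 = 0.03.

move_tool --segments '[{"trans": [0,0,0.145]},{"trans": [0,0,0.145]},{"trans": [0,0,0.145]},{"trans": [0,0,0.145]},{},{"trans": [0.03,0,0]},{"trans": [0.03,0,0]},{}]'

```text
time: 7.52
position: [0.4437, -0.2155, 0.0447]
tool_rot: [0.996, -0.09, 0.003, 0.002]
ft_force: [0.4, 0.1, -1.0]
grip_width: 0.0009
grip_force: 0.0
```

move_tool --segments '[{"trans": [0.025,0,0]},{"trans": [0.025,0,0]},{"trans": [0.025,0,0]},{"trans": [0.025,0,0]},{}]'

```text
time: 7.93
position: [0.4601, -0.217, 0.0435]
tool_rot: [0.996, -0.09, -0.0, -0.0]
ft_force: [-1.8, -0.6, 1.3]
grip_width: 0.0005
grip_force: 0.8
```

```bash
python3 d.py '[.4887,-.2225,.042]'
```

```text
7.9333 [ 0.4601 -0.217   0.0435] [-0.66  0.67  1.86 -0.    0.61  1.09] [ 0.984 -0.179 -0.   ] 0.0004513221075323296 [-1.8 -0.6  1.3]
delta [0.0292 0.0003 0.0015]
```

In the tool's units: 0.005 m / 0.2 = 0.025, 0.004 m / 0.2 = 0.02.

move_tool --segments '[{"trans": [0.025,0,0]},{"trans": [0.025,0,0]},{"trans": [0.025,0,0]},{"trans": [0.025,0,0]},{"trans": [0.02,0,0]},{},{}]'

```text
time: 8.52
position: [0.4845, -0.2216, 0.043]
tool_rot: [0.996, -0.09, 0.001, 0.0]
ft_force: [-0.8, -0.4, -0.6]
grip_width: 0.0006
grip_force: 0.5
```

move_tool --segments '[{"trans": [0.0125,0,0]},{"trans": [0.0125,0,0]},{},{}]'

```text
time: 8.85
position: [0.4884, -0.2223, 0.043]
tool_rot: [0.996, -0.09, 0.0, -0.0]
ft_force: [-3.3, 1.0, 0.3]
grip_width: 0.0004
grip_force: 1.4
```

In the tool's units: 0.002 m / 0.2 = 0.01.

move_tool --segments '[{"trans": [0.01,0,0]},{"trans": [0.01,0,0]},{},{}]'

```text
time: 9.18
position: [0.49, -0.2224, 0.0429]
tool_rot: [0.996, -0.09, -0.002, -0.001]
ft_force: [-8.2, -2.1, 3.2]
grip_width: 0.0006
grip_force: 4.0
```

move_tool --segments '[{"trans": [0.0075,0,0]},{},{}]'

```text
time: 9.43
position: [0.4901, -0.2223, 0.0429]
tool_rot: [0.996, -0.089, -0.004, -0.001]
ft_force: [-11.7, -2.1, 6.3]
grip_width: 0.0006
grip_force: 5.3
```

The arm stopped at x = 0.490 (0.489 expected) while the force rose, so this is the end stop. I back off and check.

In the tool's units: -0.035 m / 0.2 = -0.175, -0.03 m / 0.2 = -0.15.

move_tool --segments '[{"trans": [-0.075,0,0]},{"trans": [-0.15,0,0]},{"trans": [-0.1,0,0]},{"trans": [0,0,-0.175]},{"trans": [0,0,-0.175]},{"trans": [0,0,-0.15]},{},{}]'

```text
time: 10.1
position: [0.4325, -0.2134, 0.1452]
tool_rot: [0.996, -0.09, 0.004, 0.002]
ft_force: [-0.1, -1.3, -0.6]
grip_width: 0.0006
grip_force: 0.0
```

```bash
python3 - <<'E'
from h import *; from rig import robot, camrig, order
w=camrig.camera("wrist")["img"]; s=camrig.camera("side")["img"]
o=np.zeros((480,800,3),np.uint8);o[:360,:400]=w[:360,140:540];o[:400,400:]=cv2.resize(s[140:240,320:420],(400,400))
cv2.imwrite("pics/p5.png",o[:,:,::-1])
E
```

```text
(no output)
```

View pics/p5.png

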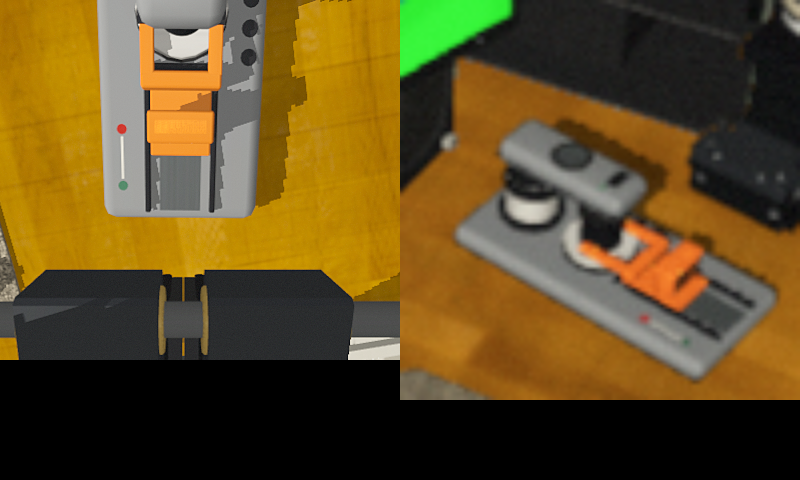

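The grip is now level with the red dot at (122,129), the fork is over the flange, and the robot is clear.

```bash
python3 -c "
from rig import robot, camrig, order
print(order.hand_in())"
```

```text
the job is handed in; nothing more can be done
None
```

The column is fully home (inner tube first), the transport lock is at its end stop with its fork over the flange, the robot is clear and touched nothing else, and the job was handed in at about 10 s; no verdict was returned.

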